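# Find the loaded carrier by feel and dock it against the hidden stop

## Task

Two identical closed carriers stand left and right in front of the covered lane; one is loaded with a steel weight and the other is empty. Feel which one is the heavy one, push it over in front of the lane and slide it in until it butts flush against the stop block hidden under the hood, without shoving the stop block back. Leave the empty carrier where it stands (a small nudge of a few centimetres to feel it is fine) and do not disturb the other things on the bench.

Things in the scene. Friction and masses are not known exactly. Their poses are not given: they have to be found in the camera images.
- lane: fixed docking lane; origin on the worktop in the middle of its mouth, x runs into the lane, y to its left. Two parallel rails 30 mm high, 98 mm apart inside, run from x = 0 to 210 mm; before them flared rails, also 30 mm high, widen the mouth to about 140 mm at x = -52 mm. The floor is the bare worktop.
- hood_edge (a point): middle of the front edge of the lane's opaque hood, at x = 60 mm of the lane, on its top 76 mm above the worktop. The hood runs 158 mm on into the lane and is closed at the far end. A docked carrier still sticks out in front of it by 35 to 75 mm. Hidden inside is the stop block (see hood_mid).
- hood_mid (a point): middle of the top of the hood, at x = 135 mm of the lane. Under the hood, hidden, stands the stop block, 90 mm wide, 52 mm high, its flat face somewhere between x = 105 and 145 mm of the lane; where is not given. A friction brake holds it: it slides back, and stays back, if pushed with more than about 18 N beyond the carrier's own drag.
- carrier_left: closed grey carrier, white lid, 120 (its x, roughly into the lane) x 92 (y) x 56 mm high, too wide to grip; loose on rubber feet, origin at the centre of its underside. Two alike: one holds a steel weight (0.94 kg in all; drag 6 to 9 N moving, 3 to 6 N left after a stop), the other is empty (0.22 kg; drag 1 to 2 N, hardly any after a stop). Which is not given: feel it. Starts left (+y) of the lane's mouth.
- carrier_right: like carrier_left in look, size and origin; starts right (-y) of the lane's mouth, its x points roughly into the lane.
- bottle: bystander: glass reagent bottle, 86 mm across, 176 mm high, origin under its centre
- tip_box: bystander: pipette tip box with clear lid, 86 x 120 x 79 mm, origin under its centre
- wash_bottle: bystander: squeeze wash bottle with swan neck, 208 mm high, origin under its centre
There are look-alikes about, which are no part of the job. What is shaped like the carrier_right but brown or red is not meant.

How it is judged:
At the end, for the whole second after the job is handed in: the loaded carrier stands flat in the lane, square to it within 4 degrees, its front face within 3 mm of the stop block's face; the empty carrier lies less than 60 mm from where it stood; both are at rest (((horizontal distance between load_mid and carrier_left below 0.03 m and x of stop_face in the frame of carrier_left between 0.057 and 0.063 m and angle between the x axis of carrier_left and the x axis of lane, either way round below 0.07 rad and angle between carrier_left's own z axis and vertical below 0.05 rad and distance of carrier_right from where it was at the start of the episode below 0.06 m and linear speed of each of carrier_left, carrier_right below 0.01 m/s) or (horizontal distance between load_mid and carrier_right below 0.03 m and x of stop_face in the frame of carrier_right between 0.057 and 0.063 m and angle between the x axis of carrier_right and the x axis of lane, either way round below 0.07 rad and angle between carrier_right's own z axis and vertical below 0.05 rad and distance of carrier_left from where it was at the start of the episode below 0.06 m and linear speed of each of carrier_right, carrier_left below 0.01 m/s))); the robot touches nothing.
It fails at once if the stop block is shoved back by more than 6 mm (distance of stop_face from where it was at the start of the episode above 0.006 m).
It fails at once if a bystander is moved by more than 20 mm (distance of any of bottle, tip_box, wash_bottle from where it was at the start of the episode above 0.02 m).
It also fails if it takes over 72 s, if anything falls off the work surface, if the arm or the gripper's body presses on something with over 40 N, if the wrist force passes 120 N, or if a joint passes its speed limit or range.

## Robot

A 7-joint arm with a two-finger parallel gripper is mounted at the origin on a cart in front of the work surface, level with it; the furniture and walls round the work are solid. World frame = base frame: x ahead of the robot, y to its left, z up, the work surface at z = 0. Lengths are in m, angles in rad, forces in N, time in s.
With the tool pointing down it reaches from about 0.4 to 0.85 m from the base axis. Payload 10.4 kg.
Tool frame: the origin (TCP) lies midway between the tips of the shut fingers; the grasp point (between the pads) lies 19 mm behind it; z points along the fingers, y is the line along which they close (so a half turn about z gives the same grasp; the last joint's range is limited). The gripper opens to 85 mm and grips with 20 to 120 N. Pads are 22 mm wide; open, the fingers measure 114 mm over their backs; the gripper's body (76 mm by 85 mm) begins 54 mm behind the grasp point. The pads swing forward as they close: fully open they stand 13 mm farther back than shut.
Start: joints at [1.171, 0.332, -0.065, 1.46, 0.022, 1.35, -0.088], TCP at [0.23, -0.581, 0.231] pointing down, gripper open.
Joint ranges: [-2.6, 2.6], [-0.5, 2.12], [-1.47, 1.34], [0.16, 2.42], [-1.27, 4.41], [0.06, 2.06], [-2.6, 2.6]. Speed limits (rad/s): [2.22, 2.22, 2.79, 2.79, 3.14, 3.14, 3.14].

## Interface

Orientations are given as [roll, pitch, yaw] about the fixed x, y, z axes, in that order (R = Rz(yaw) Ry(pitch) Rx(roll)).
In Python, from rig import read_state, capture, calibration, job_done, boxes_of gives the robot as it stands.
- The arm moves only by the tool move_arm, never from a script. Its argument "series" is text: rows parted by semicolons, each of 5 numbers parted by spaces: the shift along the tool's x, y, z as a fraction of full scale, then the turn about the tool's z as a fraction of full scale, then the opening, from 0 (shut) to 1 (fully open). A call has 1 to 20 rows; each row is the pose to reach, as a shift and turn from the pose commanded when the call began, along the tool's axes at that moment; what a row does not reach only later rows make up. Full scale, the value 1, is 400 mm for a shift and 0.5 rad for a turn. A row lasts 1/8 s, in which the tool goes at most 62.5 mm and 10.7 degrees, less where a joint would pass 70% of its speed; a pose out of reach is approached as far as the arm can. A call with a number of a shift or a turn outside -1 to 1 is refused whole. A call with a gripper value outside its range is refused whole. The fingers move at their own pace and stop on an object; "force" is the grip in N (left out, the last holds). Time passes only in rows, so rows that repeat a pose let the fingers close. It gives the time, the measured TCP pose, the force, the opening and the grip force at its end, in the units of the state.
- read_state(): the state, without advancing time (a new reading comes with each control period).
- capture(name): name is "scene" or "top" or "wrist"; returns the picture (400x640x3 uint8, blue, green, red); there is no depth.
- calibration(name): a dict with "mtx" (3x3 intrinsics, pixels), "eye" and "orientation" of the camera in the world; the wrist camera has in their place "mount" (4x4, takes a point from camera to tool coordinates, whose origin is the TCP and whose axes are the flange's). Camera axes: x right, y up, looking along -z (the intrinsics and any distortion apply to the point x, -y, -z); pixel columns grow to the right and rows downward; lengths in m; the calibration is good to about 2 mm. The wrist camera is an equidistant fisheye: a pixel r from the principal point sees the ray r / f radians off the axis. A picture is of the moment at which its call begins: read the wrist's pose just before it. calibration takes no time and is no camera call.
- job_done(): hands the job in; it is judged then, once.
Trained networks look in the newest picture that a camera, given by its name, has taken for a name from the list of things; names that differ only in an ending like _2 or _b are one class to them, and where a whole thing is asked for, a point or a joint stands for the part that bears it (a point fixed in the world has none). Each returns a list of dicts, best first, with "confidence" (0 to 1); they miss things now and then, are a little off and sometimes report something else, mostly with a low value. They report only what shows in the picture. A call takes as long as a camera call. They do not tell look-alikes from the thing itself.
- boxes_of(camera, name): "xy" ([column, row] in pixels, amid what is visible of it).
The state is a dict: "clock": time; "joints": joint angles; "qd": joint speeds; "joint_efforts": joint torques, N m; "eef_pos": TCP position; "tool_rot": TCP orientation; "ft_force": force on the tool from outside, world axes, zero at the start; "ft_torque": the same for the moment, N m; "opening": finger opening in m; "grasp_force": force on a finger pad.
Only numpy, scipy, OpenCV 4.12 (cv2) and the standard library are available. Lean on these libraries where they do the work, as an engineer would, in place of code of your own. Each camera call takes 0.05 s, during which the arm holds its last target. There are 200 camera calls.

## Working session

There is one attempt and no reset: what is moved stays moved. The work goes in short steps, Python scripts to look and compute and a tool call to move; the robot and the scene stay as the last step left them, time stands still between calls to the robot, and variables do not carry over. Pictures are saved under pics/ and viewed, at most 10 in all, crops included, and the job is handed in when it is done.

Besides the shell and the picture viewer there is one more tool, called after ">>>" as name(argument=value, ...) on one line, values as JSON. move_arm: Moves the arm, as the interface text tells. Its arguments: {"type":"object","properties":{"series":{"type":"string"},"force":{"type":"number"}},"required":["series"]}

```bash
ls; mkdir -p pics; cat > h.py <<'E'
import numpy as np, cv2
from rig import *
from scipy.spatial.transform import Rotation as R
def rot(c):
    o=np.array(c["orientation"],float)
    return o if o.shape==(3,3) else R.from_euler('xyz',o).as_matrix()
def ray(cam,px,z):
    c=calibration(cam);K=np.array(c["mtx"]);e=np.array(c["eye"])
    d=np.linalg.inv(K)@[px[0],px[1],1]; d=rot(c)@[d[0],-d[1],-d[2]]
    return e+d*(z-e[2])/d[2]
def proj(cam,p):
    c=calibration(cam);K=np.array(c["mtx"]);q=rot(c).T@(np.array(p)-c["eye"])
    u=K@[q[0],-q[1],-q[2]];return u[:2]/u[2]
E
python3 - <<'E'
from h import *
print(read_state())
for c in("scene","top"):
    print(calibration(c))
    cv2.imwrite(f"pics/{c}0.png",capture(c))
    for n,z in [("lane",.03),("hood_edge",.076),("hood_mid",.076),("carrier_left",.056),("carrier_right",.056),("bottle",.17),("tip_box",.079),("wash_bottle",.1)]:
        print(c,n,[(np.round(b["xy"]),round(b["confidence"],2),np.round(ray(c,b["xy"],z),3)[:2]) for b in boxes_of(c,n)])
print(calibration("wrist"))
E
```

```text
pics
{'clock': 0.0, 'joints': array([ 1.17138567,  0.33290998, -0.0646741 ,  1.46094322,  0.0215924 ,
        1.34987561, -0.08846758]), 'qd': array([ 7.88353485e-05, -3.57060948e-04,  1.92486134e-04,  1.05486856e-03,
       -1.31737451e-03, -7.39466762e-04,  9.58996276e-05]), 'joint_efforts': array([ 1.45510068e-03, -6.25463104e+01,  5.00181061e-02, -3.91611385e+01,
        1.63297250e-02,  9.93435387e-03,  9.67409107e-06]), 'eef_pos': array([ 0.22982055, -0.58081502,  0.23049115]), 'tool_rot': array([-3.14015300e+00,  6.61747910e-05,  3.76837992e-01]), 'ft_force': array([-0.01328632, -0.01965876, -0.09167143]), 'ft_torque': array([-0.03632261, -0.00680745,  0.01057809]), 'grasp_force': 0.0, 'opening': 0.08485041176291204}
{'mtx': array([[477.82978316,   0.        , 319.54059637],
       [  0.        , 477.82978316, 197.41720815],
       [  0.        ,   0.        ,   1.        ]]), 'eye': array([-0.00498767,  1.01733825,  0.79592347]), 'orientation': array([ 1.04328617,  0.02256486, -2.67290904])}
scene lane [(array([270., 189.]), 0.75, array([ 0.78 , -0.131]))]
scene hood_edge [(a
[... 1423 characters left out ...]
, (array([198., 169.]), 0.3, array([0.622, 0.278]))]
top tip_box [(array([196., 172.]), 0.63, array([0.623, 0.307]))]
top wash_bottle [(array([440., 180.]), 0.93, array([ 0.61, -0.45]))]
{'mtx': array([[309.70691629,   0.        , 316.09527066],
       [  0.        , 309.70691629, 202.20671637],
       [  0.        ,   0.        ,   1.        ]]), 'mount': array([[ 7.60274987e-04,  9.61004755e-01,  2.76530798e-01,
         7.16791526e-02],
       [ 9.99999543e-01, -8.91019060e-04,  3.47154514e-04,
         9.10736043e-04],
       [ 5.80011350e-04,  2.76530407e-01, -9.61004993e-01,
        -1.43500333e-01],
       [ 0.00000000e+00,  0.00000000e+00,  0.00000000e+00,
         1.00000000e+00]])}
```

```bash
python3 - <<'E'
import cv2
i=cv2.imread("pics/top0.png")[60:320,140:500]
cv2.imwrite("pics/top0c.png",cv2.resize(i,(792,572),interpolation=cv2.INTER_CUBIC))
E
```

```text
(no output)
```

View pics/top0c.png

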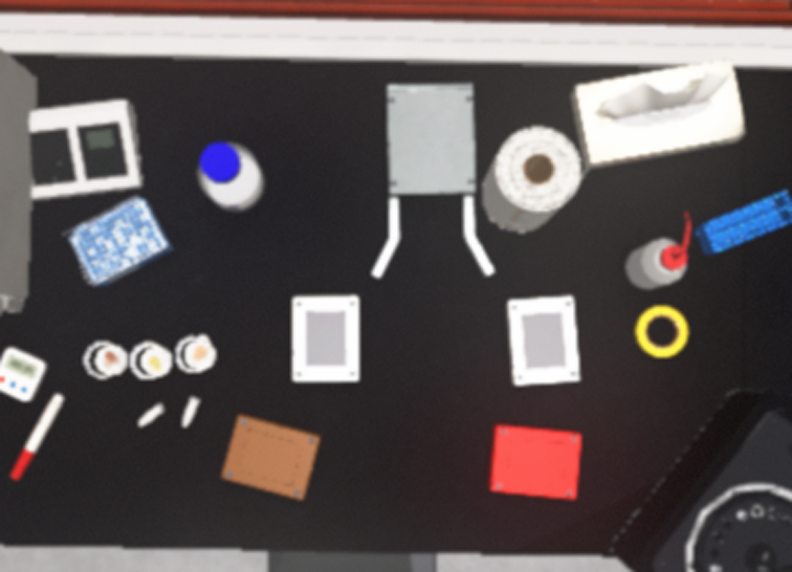

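View pics/scene0.png

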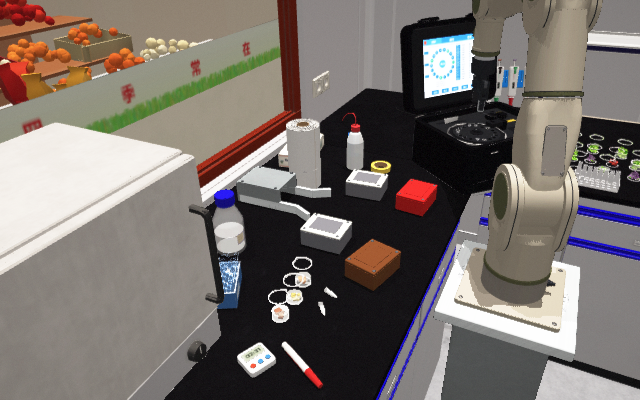

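The top crop shows the white-lidded carriers at crop (325,338) and (544,339), which are full-image (288,214) and (387,214). The lane hood is at (430,140), with its flared mouth pointing down. The brown box at (270,457) and the red box at (535,462) are look-alikes and not meant. Next I'll measure the outlines precisely.

```bash
python3 - <<'E'
from h import *
i=cv2.imread("pics/top0.png")
hsv=cv2.cvtColor(i,cv2.COLOR_BGR2HSV)
def comp(mask,seed,z,name):
    n,l,s,c=cv2.connectedComponentsWithStats(mask.astype(np.uint8))
    k=l[seed[1],seed[0]]
    cn,_=cv2.findContours((l==k).astype(np.uint8),0,2)
    cn=max(cn,key=cv2.contourArea)
    P=np.array([ray("top",p[0],z)[:2] for p in cn],np.float32)
    r=cv2.minAreaRect(P*1000); print(name,s[k],np.round(r[0],1),np.round(r[1],1),round(r[2],2))
    print(np.round(cv2.boxPoints(r)).tolist())
v=hsv[...,2]; sat=hsv[...,1]
w=(v>110)&(sat<60)
comp(w,(285,214-14),.056,"L");comp(w,(389,214-14),.056,"R")
comp((v>110)&(sat<60),(336,125),.076,"hood")
# rails
for rows in range(145,188,4):
    row=v[rows,300:375]; idx=np.where(row>110)[0]+300
    print(rows,[ (int(g[0]),int(g[-1])) for g in np.split(idx,np.where(np.diff(idx)>1)[0]+1)] if len(idx) else None)
print("edge",[np.round(ray("top",p,.03),3)[:2] for p in [(319,150),(353,148),(311,185),(363,184)]])
E
```

```text
L [ 272  194   32   40 1268] [499.2  20.3] [122.5  97.5] 1.17
[[437.0, 68.0], [439.0, -30.0], [561.0, -27.0], [559.0, 70.0]]
R [ 370  194   34   42 1256] [ 502.1 -291.2] [125.4  99.2] 4.84
[[435.0, -247.0], [444.0, -346.0], [569.0, -335.0], [560.0, -236.0]]
hood [ 309   98   56   89 2406] [ 727.3 -126.3] [278.  171.6] 2.21
[[585.0, -46.0], [592.0, -217.0], [869.0, -207.0], [863.0, -35.0]]
145 [(317, 355), (360, 374)]
149 [(318, 320), (351, 354), (360, 374)]
153 [(316, 321), (350, 355), (360, 374)]
157 [(316, 321), (350, 355), (362, 374)]
161 [(316, 321), (350, 355), (366, 374)]
165 [(316, 321), (350, 355)]
169 [(316, 321), (351, 357)]
173 [(314, 319), (354, 359)]
177 [(312, 317), (356, 361)]
181 [(310, 315), (358, 364)]
185 [(309, 313), (361, 362)]
edge [array([ 0.706, -0.075]), array([ 0.714, -0.185]), array([ 0.592, -0.052]), array([ 0.599, -0.218])]
```

```bash
python3 - <<'E'
from h import *
i=cv2.imread("pics/top0.png"); g=cv2.cvtColor(i,cv2.COLOR_BGR2GRAY).astype(float)
m=(g>90).astype(np.uint8); m[149:]=0; m[:,:305]=0; m[:,358:]=0; m[:97]=0
cn=max(cv2.findContours(m,0,2)[0],key=cv2.contourArea)
P=np.array([ray("top",p[0],.076)[:2] for p in cn],np.float32)*1000
r=cv2.minAreaRect(P);print(r,np.round(cv2.boxPoints(r)).tolist())
# rail centroid subpixel
C=[]
for y in range(152,167):
    a=g[y,312:326];b=g[y,345:360]
    a=np.clip(a-60,0,None);b=np.clip(b-60,0,None)
    ca=312+(a*np.arange(14)).sum()/a.sum();cb=345+(b*np.arange(15)).sum()/b.sum()
    C.append(np.r_[ray("top",(ca,y),.03)[:2],ray("top",(cb,y),.03)[:2]])
C=np.array(C)*1000
print(np.polyfit(C[:,0],C[:,1],1),np.polyfit(C[:,2],C[:,3],1),np.round(C[::5]))
print(read_state()["clock"])
E
```

```text
((785.6517333984375, -126.83773040771484), (159.1094207763672, 125.67031860351562), 1.0728130340576172) [[705.0, -66.0], [707.0, -191.0], [866.0, -188.0], [864.0, -63.0]]
[ 3.19049532e-02 -9.60977222e+01] [ 3.57005164e-02 -2.08682718e+02] [[ 699.  -74.  701. -184.]
 [ 683.  -74.  685. -184.]
 [ 667.  -75.  669. -185.]]
0.9
```

>>> move_arm(series="0 0 0 0.35 0.5; 0 0 0 0.7 0.5; 0 0 0 1 0.5; 0 0 0 1 0.5")

```text
clock: 1.4
eef_pos: [0.23, -0.5811, 0.2313]
tool_rot: [3.141, 0.0, -0.122]
ft_force: [0.3, 0.2, 0.7]
opening: 0.0427
grasp_force: 0.0
```

```bash
cat >> h.py <<'E'
LANE=np.array([.647,-.130]);LY=.025
def go(x,y,z,yaw):
    s=read_state();p=s["eef_pos"];r=R.from_euler('xyz',s["tool_rot"]).as_matrix()
    d=r.T@(np.array([x,y,z])-p)/.4; cy=s["tool_rot"][2]
    print("frac",np.round(d,3),"turn",round((cy-yaw)/.5,3))
E
```

>>> move_arm(series="-0.02 -0.15 0 -0.3 0.5; -0.037 -0.298 0 -0.6 0.5; 0.12 -0.38 0 -0.9 0.5; 0.25 -0.44 0 -1 0.5; 0.367 -0.498 0 -1 0.5; 0.367 -0.498 0 -1 0.5")

```text
clock: 2.15
eef_pos: [0.4045, -0.3982, 0.2311]
tool_rot: [-3.141, -0.002, 0.388]
ft_force: [-0.3, 0.3, 0.1]
opening: 0.0425
grasp_force: 0.0
```

>>> move_arm(series="0 0 0 -0.35 0.5; 0 0 0 -0.7 0.5; 0 0 0 -1 0.5; 0 0 0 -1 0.5")

```text
clock: 2.65
eef_pos: [0.3994, -0.4021, 0.2314]
tool_rot: [3.142, 0.0, 0.877]
ft_force: [0.2, -0.3, -0.2]
opening: 0.0427
grasp_force: 0.0
```

>>> move_arm(series="0 0 0 -0.35 0.5; 0 0 0 -0.7 0.5; 0 0 0 -1 0.5; 0 0 0 -1 0.5")

```text
clock: 3.15
eef_pos: [0.3998, -0.4018, 0.2314]
tool_rot: [-3.142, 0.0, 1.374]
ft_force: [-0.0, -1.0, -0.1]
opening: 0.0427
grasp_force: 0.0
```

```bash
python3 - <<'E'
from h import *
s=read_state();print(s["clock"],s["eef_pos"],s["tool_rot"],s["joints"],s["ft_force"])
go(.505,-.385,.2,1.64)
E
```

```text
3.15 [ 0.39975096 -0.4018222   0.23136608] [-3.14157248e+00  1.93807165e-04  1.37358638e+00] [ 0.97924056  0.22264314 -0.31616675  1.60607364  0.07104502  1.32410397
  0.45580361] [-0.02059285 -0.97358374 -0.12856694]
frac [0.093 0.25  0.078] turn -0.533
```

>>> move_arm(series="0.05 0.13 0.04 -0.27 0.5; 0.093 0.25 0.08 -0.53 0.5; 0.093 0.25 0.08 -0.53 0.5; 0.093 0.25 0.08 -0.53 0.5")

```text
clock: 3.65
eef_pos: [0.5049, -0.3848, 0.1992]
tool_rot: [-3.141, 0.0, 1.638]
ft_force: [0.5, -0.1, 0.2]
opening: 0.0428
grasp_force: 0.0
```

```bash
python3 - <<'E'
from h import *
cv2.imwrite("pics/w1.png",capture("wrist"))
s=read_state();print(s["eef_pos"],s["tool_rot"],s["ft_force"])
E
```

```text
[ 0.50454422 -0.38525836  0.19970154] [-3.14130956e+00  9.13097711e-04  1.63727855e+00] [-1.12980305 -0.39699098  0.43880877]
```

View pics/w1.png

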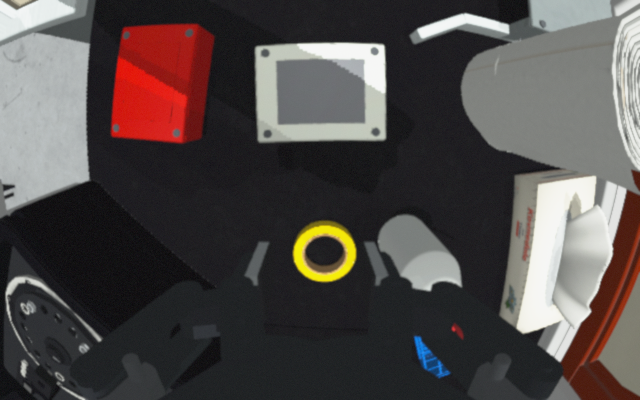

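The wrist view shows the carrier lid at (320,92), corners roughly (257,44) to (385,141). The tape ring is at (325,252) and the wash bottle at (420,255). I need the tape and lid positions.

```bash
cat >> h.py <<'E'
def wray(px,z,s):
    c=calibration("wrist");K=np.array(c["mtx"]);M=np.array(c["mount"])
    v=(np.array(px)-K[:2,2])/K[0,0];th=np.hypot(*v)
    d=np.array([v[0]/th*np.sin(th),-v[1]/th*np.sin(th),-np.cos(th)])
    r=R.from_euler('xyz',s["tool_rot"]).as_matrix()
    e=s["eef_pos"]+r@M[:3,3]; d=r@M[:3,:3]@d
    return e+d*(z-e[2])/d[2]
E
python3 - <<'E'
from h import *
s=read_state()
for n,p,z in [("tape c",(325,252),.01),("tape near",(325,221),.02),("lid",(320,92),.056),("c1",(256,45),.056),("c2",(384,44),.056),("c3",(386,140),.056),("c4",(257,142),.056),("flaretip",(413,38),.03)]: print(n,np.round(wray(p,z,s),3))
go(.505,-.385,.022,1.64)
E
```

```text
tape c [ 0.523 -0.472  0.01 ]
tape near [ 0.519 -0.429  0.02 ]
lid [ 0.504 -0.294  0.056]
c1 [ 0.442 -0.251  0.056]
c2 [ 0.56  -0.242  0.056]
c3 [ 0.569 -0.333  0.056]
c4 [ 0.448 -0.343  0.056]
flaretip [ 0.595 -0.223  0.03 ]
frac [0.001 0.001 0.444] turn -0.005
```

>>> move_arm(series="0 0 0.15 0 0.5; 0 0 0.3 0 0.5; 0 0 0.4 0 0.5; 0 0 0.44 0 0.5; 0 0 0.44 0 0.5; 0 0 0.44 0 0.5; 0.03 0 0.44 0 0.5; 0.06 0 0.44 0 0.5; 0.07 0 0.44 0 0.5;  0.07 0 0.44 0 0.5")

```text
clock: 4.95
eef_pos: [0.5036, -0.3559, 0.0235]
tool_rot: [3.141, 0.0, 1.643]
ft_force: [0.1, 0.2, -0.3]
opening: 0.0428
grasp_force: 0.0
```

>>> move_arm(series="0.005 0 0 0 0.5; 0.01 0 0 0 0.5; 0.015 0 0 0 0.5; 0.02 0 0 0 0.5;0.025 0 0 0 0.5;0.03 0 0 0 0.5")

```text
clock: 5.7
eef_pos: [0.5025, -0.3444, 0.0233]
tool_rot: [-3.142, 0.0, 1.642]
ft_force: [0.3, -2.1, -0.5]
opening: 0.0428
grasp_force: 0.5
```

>>> move_arm(series="0.005 0 0 0 0.5; 0.01 0 0 0 0.5; 0.015 0 0 0 0.5; 0.02 0 0 0 0.5")

```text
clock: 6.2
eef_pos: [0.5021, -0.3363, 0.0234]
tool_rot: [3.141, 0.0, 1.642]
ft_force: [-0.4, -0.8, 0.1]
opening: 0.0426
grasp_force: 0.5
```

```bash
python3 - <<'E'
from h import *
i=capture("top")
hsv=cv2.cvtColor(i,cv2.COLOR_BGR2HSV)
cv2.imwrite("pics/w2.png",capture("wrist"))
print([(np.round(ray("top",b["xy"],.056),3),b["confidence"]) for b in boxes_of("top","carrier_right")])
s=read_state()
print([(np.round(wray(b["xy"],.056,s),3),b["xy"],b["confidence"]) for b in boxes_of("wrist","carrier_right")])
print(s["ft_force"])
E
```

```text
[(array([ 0.327, -0.264,  0.056]), 0.94), (array([ 0.507, -0.281,  0.056]), 0.72), (array([0.321, 0.086, 0.056]), 0.57)]
[(array([ 0.38 , -0.28 ,  0.056]), [59.2, 146.4], 0.96), (array([ 0.504, -0.277,  0.056]), [327.6, 145.8], 0.89)]
[-0.18744009  0.04993839 -0.78224378]
```

>>> move_arm(series="0.005 0 0 0 0.5; 0.01 0 0 0 0.5; 0.015 0 0 0 0.5")

```text
clock: 6.78
eef_pos: [0.5016, -0.3304, 0.0234]
tool_rot: [3.141, 0.0, 1.642]
ft_force: [1.0, -1.5, -0.8]
opening: 0.0427
grasp_force: 0.6
```

View pics/w2.png

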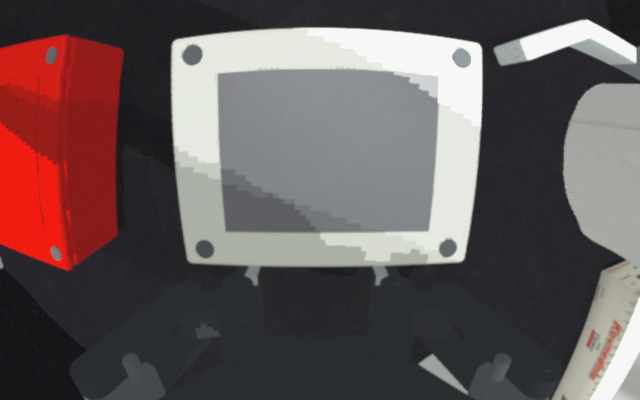

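The right carrier slid about 18 mm under only 1–2 N, so it is the empty one and **carrier_left is heavy**. I'll retreat and go to the left carrier's +y side.

>>> move_arm(series="-0.04 0 0 0 0.5; -0.05 0 -0.1 0 0.5; -0.05 0 -0.25 0 0.7; -0.05 0 -0.42 0 0.9; -0.05 0 -0.45 0 0.9; -0.05 0 -0.45 0 0.9")

```text
clock: 7.52
eef_pos: [0.5033, -0.3514, 0.2041]
tool_rot: [3.14, 0.001, 1.641]
ft_force: [-0.1, 0.2, -0.7]
opening: 0.077
grasp_force: 0.0
```

```bash
python3 - <<'E'
from h import *
s=read_state();print(s["eef_pos"],s["joints"][6],s["ft_force"])
go(.499,.1,.2,1.595)
E
```

```text
[ 0.5033361  -0.35136511  0.20410866] 0.5073415003360349 [-0.11599355  0.20193388 -0.68605313]
frac [1.126 0.068 0.009] turn 0.092
```

>>> move_arm(series="0.15 0.01 0 0.09 0.9; 0.3 0.02 0 0.09 0.9; 0.45 0.03 0 0.09 0.9; 0.6 0.04 0 0.09 0.9; 0.75 0.045 0 0.09 0.9; 0.9 0.055 0 0.09 0.9; 0.95 0.06 0 0.09 0.9; 0.95 0.06 0 0.09 0.9; 0.95 0.06 0 0.09 0.9")

```text
clock: 8.65
eef_pos: [0.4996, 0.0287, 0.202]
tool_rot: [-3.14, 0.0, 1.595]
ft_force: [0.1, -0.6, -0.2]
opening: 0.0773
grasp_force: 0.0
```

```bash
python3 - <<'E'
from h import *
s=read_state()
cv2.imwrite("pics/w3.png",capture("wrist"))
print(s["eef_pos"],s["tool_rot"],s["ft_force"])
print([(np.round(wray(b["xy"],.056,s),3),b["xy"],b["confidence"]) for b in boxes_of("wrist","carrier_left")])
go(.499,.098,.016,1.59)
E
```

```text
[0.49964759 0.02867033 0.20203793] [-3.13952759e+00  1.06733304e-04  1.59503331e+00] [ 0.10314563 -0.64315305 -0.17168649]
[(array([0.502, 0.021, 0.056]), [317.1, 196.4], 0.6)]
frac [0.173 0.002 0.466] turn 0.009
```

View pics/w3.png

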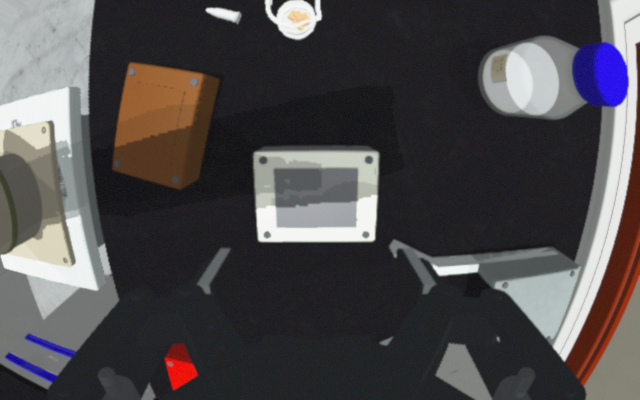

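The lid is at (317,196), which gives (0.502, 0.021) and agrees with the top view. The space on its +y side is clear; the nearest vial is at (295,18).

>>> move_arm(series="0.1 0 0 0 0.9; 0.173 0 0 0 0.9; 0.173 0 0 0 0.9; 0.173 0 0.15 0 0.9; 0.173 0 0.3 0 0.9; 0.173 0 0.42 0 0.9; 0.173 0 0.465 0 0.9; 0.173 0 0.465 0 0.9; 0.15 0 0.465 0 0.9; 0.13 0 0.465 0 0.9; 0.125 0 0.465 0 0.9; 0.12 0 0.465 0 0.9; 0.115 0 0.465 0 0.9; 0.11 0 0.465 0 0.9; 0.105 0 0.465 0 0.9; 0.1 0 0.465 0 0.9")

```text
clock: 10.75
eef_pos: [0.4991, 0.0721, 0.0175]
tool_rot: [3.141, -0.002, 1.598]
ft_force: [-1.0, 5.0, 1.2]
opening: 0.0769
grasp_force: 3.0
```

```bash
python3 - <<'E'
from h import *
s=read_state();print(s["eef_pos"],s["ft_force"])
go(.498,-.134+.057,.016,1.59)
E
```

```text
[0.49907502 0.07208011 0.01752814] [-1.0258741   4.99238959  1.20897968]
frac [-0.372 -0.013  0.003] turn 0.017
```

5 N confirms this is the heavy one. Pushing it sideways now.

>>> move_arm(series="-0.015 0 0 0 0.9; -0.03 0 0 0 0.9; -0.045 -0.002 0 0 0.9; -0.06 -0.002 0 0 0.9; -0.075 -0.003 0 0 0.9; -0.09 -0.003 0 0 0.9; -0.105 -0.004 0 0 0.9; -0.12 -0.004 0 0 0.9; -0.135 -0.005 0 0 0.9; -0.15 -0.005 0 0 0.9; -0.165 -0.006 0 0 0.9; -0.18 -0.006 0 0 0.9; -0.195 -0.007 0 0 0.9; -0.21 -0.007 0 0 0.9; -0.225 -0.008 0 0 0.9; -0.24 -0.008 0 0 0.9; -0.255 -0.009 0 0 0.9; -0.27 -0.01 0 0 0.9; -0.285 -0.01 0 0 0.9; -0.3 -0.01 0 0 0.9")

```text
clock: 13.25
eef_pos: [0.4984, -0.0479, 0.0175]
tool_rot: [3.141, -0.002, 1.599]
ft_force: [-0.1, 6.0, 2.0]
opening: 0.0769
grasp_force: 3.5
```

```bash
cat >> h.py <<'E'
def carriers():
    i=capture("top");hsv=cv2.cvtColor(i,cv2.COLOR_BGR2HSV)
    m=((hsv[...,2]>110)&(hsv[...,1]<60)).astype(np.uint8); m[:187]=0
    n,l,st,c=cv2.connectedComponentsWithStats(m)
    for k in range(1,n):
        if 500<st[k][4]<1600:
            cn=max(cv2.findContours((l==k).astype(np.uint8),0,2)[0],key=cv2.contourArea)
            P=np.array([ray("top",p[0],.056)[:2] for p in cn],np.float32)*1000
            print("carrier?",st[k],cv2.minAreaRect(P))
    return i
E
python3 - <<'E'
from h import *
s=read_state();print(s["eef_pos"],s["ft_force"])
cv2.imwrite("pics/t2.png",carriers())
for c in("carrier_left","carrier_right"):print([(np.round(ray("top",b["xy"],.056),3),b["confidence"]) for b in boxes_of("top",c)])
i=cv2.imread("pics/t2.png")[60:320,140:500]
cv2.imwrite("pics/t2c.png",cv2.resize(i,(792,572),interpolation=cv2.INTER_CUBIC))
E
```

```text
[ 0.49837442 -0.04794111  0.01750899] [-0.14813878  5.98750813  2.04756696]
carrier? [ 365  194   33   42 1253] ((501.5446472167969, -272.5181884765625), (125.4662094116211, 98.8271255493164), 4.019789218902588)
carrier? [451 280  61  69 541] ((202.03370666503906, -582.8155517578125), (180.9811553955078, 209.83792114257812), 84.05419158935547)
[(array([ 0.507, -0.131,  0.056]), 0.96), (array([ 0.497, -0.265,  0.056]), 0.5)]
[(array([ 0.325, -0.28 ,  0.056]), 0.74), (array([ 0.49 , -0.269,  0.056]), 0.69), (array([0.33 , 0.086, 0.056]), 0.6)]
```

View pics/t2c.png

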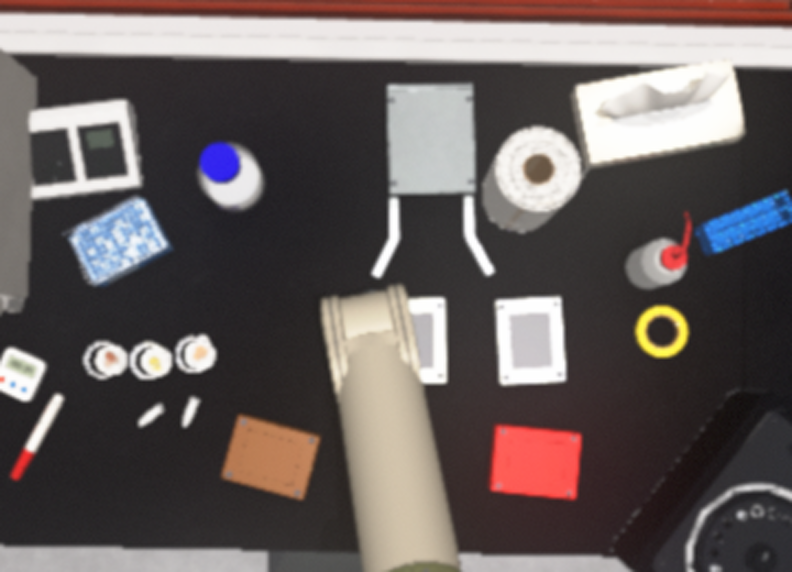

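The carrier edge is at crop column 446, so its centre is at about y = −0.105. The empty one has moved 19 mm. Another 29 mm remains.

>>> move_arm(series="-0.015 0 0 0 0.9; -0.03 0 0 0 0.9; -0.045 0 0 0 0.9; -0.06 0 0 0 0.9; -0.072 0 0 0 0.9; -0.072 0 0 0 0.9; -0.04 0 0 0 0.9; 0 0 0 0 0.9; 0 0 -0.1 0 0.8; 0 0 -0.25 0 0.7; 0 0 -0.4 0 0.5; 0 0 -0.45 0 0.5; 0 0 -0.45 0 0.5")

```text
clock: 15.02
eef_pos: [0.4987, -0.049, 0.1985]
tool_rot: [3.139, 0.001, 1.597]
ft_force: [-0.3, 0.4, -1.3]
opening: 0.0425
grasp_force: 0.0
```

```bash
python3 - <<'E'
from h import *
s=read_state();print(s["eef_pos"],s["joints"],s["ft_force"])
go(.40,-.137,.2,1.6-.5)
E
```

```text
[ 0.4987396  -0.04898572  0.19854275] [ 0.62814779  0.13085721 -0.66343497  1.7999478   0.08662333  1.23694763
 -0.03275421] [-0.3489995   0.43090888 -1.33300434]
frac [-0.213 -0.253 -0.004] turn 0.995
```

>>> move_arm(series="-0.1 -0.12 0 0.35 0.5; -0.2 -0.253 0 0.7 0.5; -0.2 -0.253 0 1 0.5; -0.2 -0.253 0 1 0.5")

```text
clock: 15.52
eef_pos: [0.3981, -0.1322, 0.1961]
tool_rot: [-3.14, 0.001, 1.097]
ft_force: [0.0, -0.1, 0.2]
opening: 0.0426
grasp_force: 0.0
```

>>> move_arm(series="0 0 0 0.35 0.5; 0 0 0 0.7 0.5; 0 0 0 1 0.5; 0 0 0 1 0.5")

```text
clock: 16.02
eef_pos: [0.3992, -0.1314, 0.1965]
tool_rot: [-3.14, 0.0, 0.602]
ft_force: [-0.5, 0.5, -0.0]
opening: 0.0426
grasp_force: 0.0
```

>>> move_arm(series="0 0 0 0.35 0.5; 0 0 0 0.7 0.5; 0 0 0 1 0.5; 0 0 0 1 0.5; 0 0 0 1 0.5")

```text
clock: 16.65
eef_pos: [0.3991, -0.132, 0.1971]
tool_rot: [-3.141, 0.0, 0.103]
ft_force: [0.1, -0.2, 0.8]
opening: 0.043
grasp_force: 0.0
```

```bash
python3 - <<'E'
from h import *
s=read_state();print(s["eef_pos"],s["tool_rot"],s["joints"][6])
w=capture("wrist");cv2.imwrite("pics/w4.png",w)
print([(np.round(wray(b["xy"],.056,s),3),b["xy"],b["confidence"]) for b in boxes_of("wrist","carrier_left")])
cv2.imwrite("pics/t4.png",carriers())
go(.41,-.136,.02,.025)
E
```

```text
[ 0.39908831 -0.13204387  0.19706841] [-3.14138275e+00  2.59666147e-04  1.03171487e-01] -1.2020136481691877
[(array([ 0.501, -0.134,  0.056]), [329.2, 83.9], 0.56), (array([ 0.591, -0.2  ,  0.056]), [408.9, 4.7], 0.41)]
carrier? [ 365  194   33   42 1257] ((501.54156494140625, -272.5781555175781), (125.6754379272461, 98.95014953613281), 3.832777261734009)
carrier? [451 280  61  69 543] ((202.03370666503906, -582.8155517578125), (180.9811553955078, 209.83792114257812), 84.05419158935547)
frac [0.026 0.012 0.443] turn 0.149
```

View pics/w4.png

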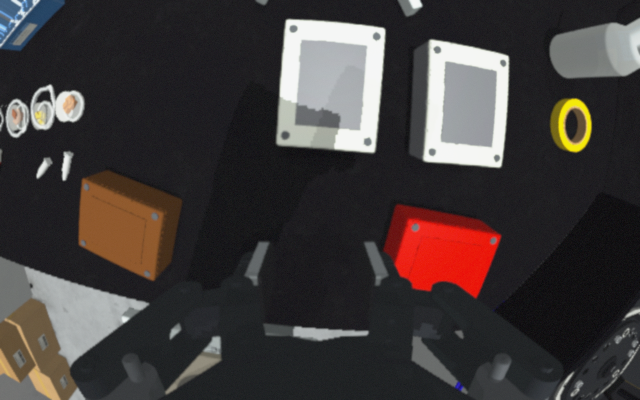

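The heavy carrier is at (330,85), at (0.501, −0.134) on the lane axis. Descending behind it.

>>> move_arm(series="0.026 0.012 0.1 0.15 0.5; 0.026 0.012 0.25 0.15 0.5; 0.026 0.012 0.4 0.15 0.5; 0.026 0.012 0.442 0.15 0.5; 0.026 0.012 0.442 0.15 0.5; 0.026 0.012 0.442 0.15 0.5")

```text
clock: 17.55
eef_pos: [0.4114, -0.1367, 0.0225]
tool_rot: [3.14, -0.003, 0.022]
ft_force: [0.5, 0.3, -0.1]
opening: 0.0427
grasp_force: 0.0
```

```bash
python3 - <<'E'
from h import *
s=read_state();print(s["eef_pos"],s["tool_rot"],s["ft_force"])
for x in(.44,.50,.57): go(x,-.13+.025*(x-.647),.02,.025)
E
```

```text
[ 0.41143104 -0.13665732  0.02253213] [ 3.14005134e+00 -2.83765318e-03  2.20566914e-02] [ 0.47014738  0.33626528 -0.10923288]
frac [ 0.071 -0.002  0.007] turn -0.006
frac [ 0.222 -0.003  0.007] turn -0.006
frac [ 0.397 -0.003  0.007] turn -0.006
```

>>> move_arm(series="0.02 0 0 0 0.5; 0.04 0 0 0 0.5; 0.055 0 0 0 0.5; 0.07 0 0 0 0.5; 0.085 0 0 0 0.5; 0.1 0 0 0 0.5; 0.115 0 0 0 0.5; 0.13 0 0 0 0.5; 0.145 0 0 0 0.5; 0.16 0 0 0 0.5; 0.175 0 0 0 0.5; 0.19 0 0 0 0.5")

```text
clock: 19.05
eef_pos: [0.4844, -0.1347, 0.0202]
tool_rot: [3.141, 0.004, 0.021]
ft_force: [-10.5, -0.5, 7.2]
opening: 0.0426
grasp_force: 4.9
```

```bash
python3 - <<'E'
from h import *
s=read_state();print(s["eef_pos"],s["tool_rot"],s["ft_force"])
w=capture("wrist");cv2.imwrite("pics/w5.png",w)
cv2.imwrite("pics/t5.png",carriers())
E
```

```text
[ 0.48439674 -0.13467431  0.02021364] [3.14138815 0.00411501 0.02131123] [-10.4843866   -0.54031592   7.20866585]
carrier? [ 365  194   33   42 1257] ((501.54656982421875, -272.530517578125), (125.4361572265625, 99.22303009033203), 4.046520709991455)
carrier? [451 280  61  69 541] ((201.84780883789062, -582.796142578125), (180.9811553955078, 210.2117156982422), 84.05419158935547)
```

View pics/w5.png

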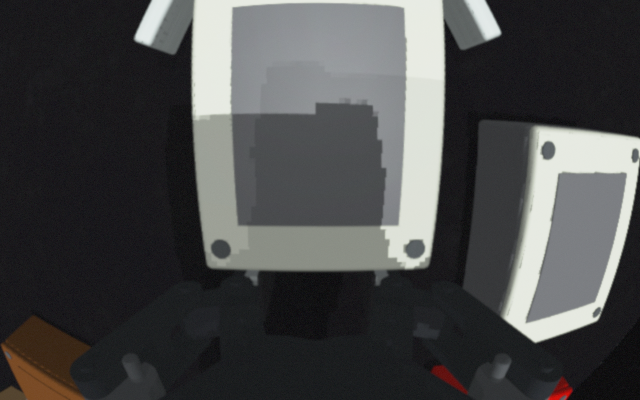

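The carrier is centred (319) between the flares (140 and 500). Continuing.

>>> move_arm(series="0.012 0 0 0 0.5; 0.025 0 0 0 0.5; 0.037 0 0 0 0.5; 0.05 0 0 0 0.5; 0.062 0 0 0 0.5; 0.075 0 0 0 0.5; 0.087 0 0 0 0.5; 0.1 0 0 0 0.5; 0.112 0 0 0 0.5; 0.125 0 0 0 0.5")

```text
clock: 20.4
eef_pos: [0.5347, -0.1335, 0.0202]
tool_rot: [3.141, 0.003, 0.021]
ft_force: [-7.7, 0.3, 4.9]
opening: 0.0427
grasp_force: 4.1
```

>>> move_arm(series="0.012 0 0 0 0.5; 0.025 0 0 0 0.5; 0.037 0 0 0 0.5; 0.05 0 0 0 0.5; 0.062 0 0 0 0.5; 0.075 0 0 0 0.5; 0.087 0 0 0 0.5; 0.1 0 0 0 0.5")

```text
clock: 21.4
eef_pos: [0.5747, -0.1326, 0.0202]
tool_rot: [3.141, 0.003, 0.022]
ft_force: [-7.7, -0.3, 4.7]
opening: 0.0424
grasp_force: 4.1
```

```bash
python3 - <<'E'
from h import *
s=read_state();print(s["eef_pos"],s["tool_rot"],s["ft_force"])
go(.60,-.13+.025*(.6-.647),.02,.025)
E
```

```text
[ 0.57472959 -0.1326285   0.02023296] [3.14139598e+00 3.00827053e-03 2.15065810e-02] [-7.71407535 -0.26267987  4.66355146]
frac [ 0.063 -0.002  0.   ] turn -0.007
```

>>> move_arm(series="0.01 0 0 0 0.5; 0.02 0 0 0 0.5; 0.03 0 0 0 0.5; 0.04 0 0 0 0.5; 0.05 0 0 0 0.5; 0.06 0 0 0 0.5; 0.07 0 0 0 0.5; 0.08 0 0 0 0.5; 0.085 0 0 0 0.5; 0.09 0 0 0 0.5")

```text
clock: 22.65
eef_pos: [0.6107, -0.1319, 0.0202]
tool_rot: [3.141, 0.003, 0.021]
ft_force: [-7.8, -0.5, 5.0]
opening: 0.0426
grasp_force: 4.2
```

>>> move_arm(series="0.003 0 0 0 0.5; 0.006 0 0 0 0.5; 0.009 0 0 0 0.5")

```text
clock: 23.02
eef_pos: [0.6143, -0.1318, 0.0202]
tool_rot: [3.141, 0.003, 0.021]
ft_force: [-8.1, 0.1, 5.3]
opening: 0.0427
grasp_force: 4.1
```

>>> move_arm(series="0.003 0 0 0 0.5; 0.006 0 0 0 0.5; 0.009 0 0 0 0.5")

```text
clock: 23.4
eef_pos: [0.6179, -0.1317, 0.0202]
tool_rot: [3.141, 0.003, 0.021]
ft_force: [-7.9, -0.7, 4.7]
opening: 0.0425
grasp_force: 4.1
```

>>> move_arm(series="0.003 0 0 0 0.5; 0.006 0 0 0 0.5; 0.009 0 0 0 0.5")

```text
clock: 23.78
eef_pos: [0.6214, -0.1316, 0.0202]
tool_rot: [3.141, 0.003, 0.021]
ft_force: [-7.9, 0.1, 4.3]
opening: 0.0424
grasp_force: 4.1
```

>>> move_arm(series="0.003 0 0 0 0.5; 0.006 0 0 0 0.5; 0.009 0 0 0 0.5")

```text
clock: 24.15
eef_pos: [0.6251, -0.1316, 0.0202]
tool_rot: [3.141, 0.003, 0.021]
ft_force: [-9.0, -0.4, 5.2]
opening: 0.0428
grasp_force: 4.1
```

>>> move_arm(series="0.003 0 0 0 0.5; 0.005 0 0 0 0.5")

```text
clock: 24.4
eef_pos: [0.6271, -0.1315, 0.0202]
tool_rot: [3.141, 0.003, 0.021]
ft_force: [-8.6, 0.4, 5.2]
opening: 0.0427
grasp_force: 4.2
```

>>> move_arm(series="0.003 0 0 0 0.5; 0.006 0 0 0 0.5; 0.008 0 0 0 0.5")

```text
clock: 24.78
eef_pos: [0.6303, -0.1314, 0.0202]
tool_rot: [3.141, 0.003, 0.021]
ft_force: [-8.7, -0.5, 5.7]
opening: 0.0426
grasp_force: 4.2
```

>>> move_arm(series="0.003 0 0 0 0.5; 0.006 0 0 0 0.5; 0.008 0 0 0 0.5")

```text
clock: 25.15
eef_pos: [0.6335, -0.1314, 0.0202]
tool_rot: [3.141, 0.003, 0.021]
ft_force: [-8.4, -0.3, 4.7]
opening: 0.0427
grasp_force: 4.2
```

>>> move_arm(series="0.003 0 0 0 0.5; 0.006 0 0 0 0.5; 0.008 0 0 0 0.5")

```text
clock: 25.52
eef_pos: [0.6367, -0.1313, 0.0202]
tool_rot: [3.141, 0.003, 0.021]
ft_force: [-8.3, -0.2, 4.6]
opening: 0.0427
grasp_force: 4.2
```

>>> move_arm(series="0.003 0 0 0 0.5; 0.006 0 0 0 0.5; 0.008 0 0 0 0.5")

```text
clock: 25.9
eef_pos: [0.6399, -0.1313, 0.0202]
tool_rot: [3.141, 0.003, 0.021]
ft_force: [-9.0, -1.3, 5.4]
opening: 0.043
grasp_force: 4.2
```

>>> move_arm(series="0.003 0 0 0 0.5; 0.006 0 0 0 0.5; 0.008 0 0 0 0.5")

```text
clock: 26.28
eef_pos: [0.6431, -0.1312, 0.0202]
tool_rot: [3.141, 0.003, 0.022]
ft_force: [-8.3, -0.3, 4.5]
opening: 0.0425
grasp_force: 4.2
```

>>> move_arm(series="0.003 0 0 0 0.5; 0.006 0 0 0 0.5; 0.008 0 0 0 0.5")

```text
clock: 26.65
eef_pos: [0.6462, -0.1311, 0.0202]
tool_rot: [3.141, 0.003, 0.021]
ft_force: [-9.1, -0.1, 4.9]
opening: 0.0428
grasp_force: 4.3
```

>>> move_arm(series="0.003 0 0 0 0.5; 0.006 0 0 0 0.5; 0.008 0 0 0 0.5")

```text
clock: 27.02
eef_pos: [0.6495, -0.1309, 0.0202]
tool_rot: [3.141, 0.003, 0.022]
ft_force: [-7.4, 0.1, 5.2]
opening: 0.0425
grasp_force: 4.4
```

>>> move_arm(series="0.003 0 0 0 0.5; 0.006 0 0 0 0.5; 0.008 0 0 0 0.5")

```text
clock: 27.4
eef_pos: [0.6526, -0.1309, 0.0203]
tool_rot: [3.141, 0.003, 0.022]
ft_force: [-7.8, 0.7, 4.3]
opening: 0.0426
grasp_force: 4.4
```

>>> move_arm(series="0.003 0 0 0 0.5; 0.006 0 0 0 0.5; 0.008 0 0 0 0.5")

```text
clock: 27.78
eef_pos: [0.6559, -0.1307, 0.0203]
tool_rot: [3.142, 0.003, 0.022]
ft_force: [-9.1, 0.9, 6.3]
opening: 0.0424
grasp_force: 4.4
```

>>> move_arm(series="0.003 0 0 0 0.5; 0.006 0 0 0 0.5")

```text
clock: 28.02
eef_pos: [0.6577, -0.1306, 0.0202]
tool_rot: [3.142, 0.004, 0.022]
ft_force: [-15.1, -0.1, 10.7]
opening: 0.0427
grasp_force: 7.7
```

>>> move_arm(series="0.001 0 0 0 0.5; 0.001 0 0 0 0.5")

```text
clock: 28.28
eef_pos: [0.6577, -0.1307, 0.0202]
tool_rot: [3.141, 0.005, 0.022]
ft_force: [-13.4, -0.1, 9.4]
opening: 0.0426
grasp_force: 7.1
```

Firm contact: the force went from 8 N to about 14 N and the tool stopped moving at lane x ≈ 142 mm, inside the stop block's range. Backing off.

>>> move_arm(series="-0.005 0 0 0 0.5; -0.02 0 0 0 0.5; -0.05 0 0 0 0.5; -0.1 0 0 0 0.5; -0.15 0 0 0 0.5; -0.2 0 -0.05 0 0.5; -0.25 0 -0.2 0 0.5; -0.3 0 -0.35 0 0.5; -0.4 0 -0.4 0 0.5; -0.5 0 -0.4 0 0.5; -0.55 0 -0.4 0 0.5; -0.55 0 -0.4 0 0.5")

```text
clock: 29.78
eef_pos: [0.4386, -0.136, 0.1807]
tool_rot: [3.14, -0.0, 0.02]
ft_force: [0.3, 0.0, 0.0]
opening: 0.0426
grasp_force: 0.0
```

```bash
python3 - <<'E'
from h import *
s=read_state();print(s["clock"],s["eef_pos"],s["ft_force"])
w=capture("wrist")
i=carriers()[60:320,140:500]
cv2.imwrite("pics/t6c.png",np.vstack([cv2.resize(i[:,100:260],(480,390*2))[:0],cv2.resize(i,(720,520),interpolation=cv2.INTER_CUBIC)]))
cv2.imwrite("pics/w6.png",w)
E
```

```text
29.775 [ 0.43859318 -0.13597078  0.18067372] [0.31876592 0.00819011 0.04996024]
carrier? [451 280  61  69 541] ((202.03370666503906, -582.8155517578125), (180.9811553955078, 209.83792114257812), 84.05419158935547)Traceback (most recent call last):
  File "<stdin>", line 5, in <module>
    return _nx.concatenate(arrs, 0, dtype=dtype, casting=casting)
           ~~~~~~~~~~~~~~~^^^^^^^^^^^^^^^^^^^^^^^^^^^^^^^^^^^^^^^
ValueError: all the input array dimensions except for the concatenation axis must match exactly, but along dimension 1, the array at index 0 has size 480 and the array at index 1 has size 720
```

```bash
python3 - <<'E'
from h import *
cv2.imwrite("pics/t6c.png",cv2.resize(capture("top")[60:320,140:500],(720,520),interpolation=cv2.INTER_CUBIC))
cv2.imwrite("pics/w6.png",capture("wrist"))
E
```

View pics/w6.png

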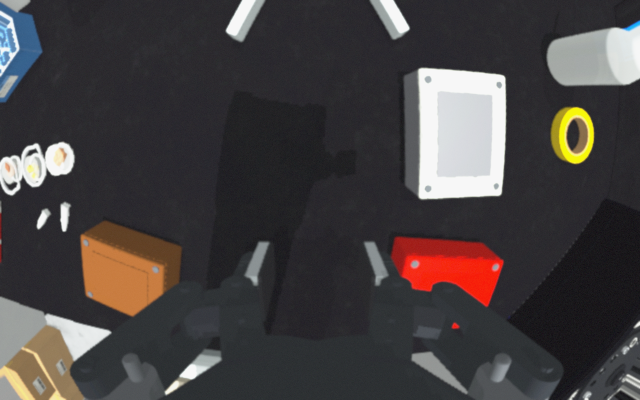

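View pics/t6c.png

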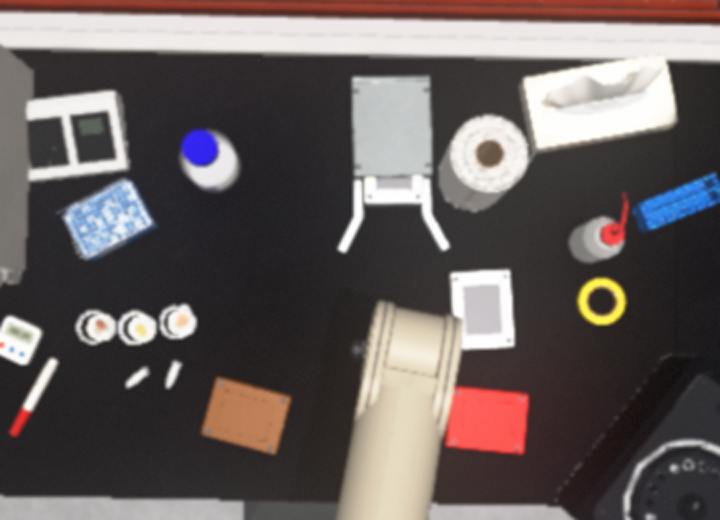

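The carrier is square in the lane, sticking out about 40 mm in front of the hood (rows 178–203). The empty one still stands at (482,308), and the bystanders look unmoved.

```bash
python3 -c "
from rig import *
print(job_done())"
```

```text
the job is handed in; nothing more can be done
None
```

The left carrier was the heavy one; I slid it into the lane until it butted against the hidden stop block (about 14 N at contact, tool stopped advancing), left the empty right one about 19 mm from where it started, and handed the job in; no verdict came back.

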